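Present the sample slide to the label reader

ROBOT

A 6-joint arm with a two-finger parallel gripper is mounted at the origin on a cart in front of the work surface, level with it; the furniture and walls round the work are solid. World frame = base frame: x ahead of the robot, y to its left, z up, the work surface at z = 0. Lengths are in m, angles in rad, forces in N, time in s.
With the tool pointing down it reaches from about 0.275 to 0.825 m from the base axis. Payload 4.9 kg.
Tool frame: the origin (TCP) lies midway between the tips of the shut fingers; the grasp point (between the pads) lies 19 mm behind it (bot.grip_depth is the distance from the TCP to the grasp point, in m); z points along the fingers, y is the line along which they close (so a half turn about z gives the same grasp; the last joint's range is limited). The gripper opens to 85 mm and grips with 20 to 120 N. Pads are 22 mm wide; open, the fingers measure 114 mm over their backs; the gripper's body (76 mm by 85 mm) begins 54 mm behind the grasp point. The pads swing forward as they close: fully open they stand 13 mm farther back than shut.
Start: joints at [1.038, 0.326, -0.193, 1.052, 0, 1.437], TCP at [0.214, 0.507, 0.231] pointing down, gripper open.
Joint ranges: [-2.65, 2.65], [-0.97, 1.79], [-1.3, 1.35], [-1.93, 2.1], [-1.47, 1.37], [-3.14, 3.14]. Speed limits (rad/s): [2.57, 2.57, 3.14, 3.14, 3.14, 3.14].

INTERFACE

Orientations are given as a unit quaternion [w, x, y, z].
In Python, from cell import bot gives the robot as it stands. Calls block until the motion is done:
- bot.move_pose(position, orientation): joint-space move of the TCP to a pose.
- bot.move_linear(position, speed=0.15, rotation=None, until_force=None): straight line of the TCP; rotation=None keeps the orientation; speed is the mean speed in m/s. With until_force (N) it stops when the force on the tool has changed by that much, and returns True; else False.
- bot.goto_joints(angles): joint-space move.
- bot.set_gripper(opening, grasp_force=None): opening from 0.0 (shut) to 1.0 (fully open); grasp_force is the grip in N (None keeps the last); returns when the fingers have stopped.
- bot.wait(seconds).
- bot.solve_ik(position, orientation): joint angles nearest the present ones, or None.
- bot.camera(name): name is "scene" or "top" or "wrist"; returns the picture (420x560x3 uint8, red, green, blue); there is no depth.
- bot.calibration(name): a dict with "mtx" (3x3 intrinsics, pixels), "extrinsics" (4x4, takes a point from world to camera coordinates); the wrist camera has in their place "hand_eye" (4x4, takes a point from camera to tool coordinates, whose origin is the TCP and whose axes are the flange's). Camera axes: x right, y down, z forward; pixel columns grow to the right and rows downward; lengths in m; the calibration is good to about 2 mm. A picture is of the moment at which its call begins: read the wrist's pose just before it. calibration takes no time and is no camera call.
A pose or a line that the arm cannot do raises bot.PlanningError and nothing moves.
- bot.close_job(): hands the job in; it is judged then, once.
Trained networks look in the newest picture that a camera, given by its name, has taken for a name from the list of things; names that differ only in an ending like _2 or _b are one class to them, and where a whole thing is asked for, a point or a joint stands for the part that bears it (a point fixed in the world has none). Each returns a list of dicts, best first, with "confidence" (0 to 1); they miss things now and then, are a little off and sometimes report something else, mostly with a low value. They report only what shows in the picture. A call takes as long as a camera call.
- bot.search_frame(camera, thing): "bbox" ([left, top, width, height] in pixels, round what is visible of it).
Readings, each from a call of its own:
- bot.read_clock(): time.
- bot.read_joint_positions(): joint angles.
- bot.read_joint_vel(): joint speeds.
- bot.read_joint_efforts(): joint torques, N m.
- bot.read_position(): TCP position.
- bot.read_tool_rot(): TCP orientation.
- bot.read_ft_force(): force on the tool from outside, world axes, zero at the start.
- bot.read_moment(): the same for the moment, N m.
- bot.read_gripper_width(): opening from 0.0 (shut) to 1.0 (fully open).
- bot.read_finger_force(): force on a finger pad.
Only numpy, scipy, OpenCV 4.12 (cv2) and the standard library are available. Lean on these libraries where they do the work, as an engineer would, in place of code of your own. Each camera call takes 0.05 s, during which the arm holds its last target. There are 200 camera calls.

TASK

Pick up the sample slide that lies label up: seen with its notched end pointing away from you its notch is at the right-hand corner, while the face-down one has it at the left. Present its notched, frosted end to the label reader: level, label up, centred about 3 cm above the small round pedestal, the slide pointing straight at the mast with its plain end away from it. Finish while still holding it there clear of the reader, without bumping the reader or disturbing the other slide and things.

Things in the scene. Friction and masses are not known exactly. Their poses are not given: they have to be found in the camera images.
- slide_up: the slide lying label up, left or right on the table at any yaw: flat dark grey plastic plate 120 x 40 x 6 mm, about 0.06 kg, loose; can be pinched across its 40 mm width. Origin: centre of its underside; +x along its length to the frosted, notched end; +z the label side. A 12 x 12 mm square notch is cut from the corner +x, -y; a fine raised frame marks the label field.
- slide_up_label (a point): middle of the frosted end (the last 32 mm at the notch) on the label face of slide_up, at (44, 0, 6) mm in its frame
- slide_up_tail (a point): plain end of slide_up on the label face, at (-55, 0, 6) mm in its frame
- slide_down: the other slide, same size and material, lying face down: origin at the centre of its underside, +x to its notched end, +z up, notch at the corner +x, +y. To be left alone.
- reader: label reader, fixed. Origin on the table under the pedestal's centre, +z up, +x to the mast. Base plate 8 mm thick, x -30 to 135 mm, 90 mm wide; round pedestal 40 mm across, flat top 60 mm high; mast at x 108 to 128 mm with a tilted grey head 64 mm wide, x 75 to 155 mm, 130 to 210 mm high. Nothing stands over the pedestal.
- spot (a point): centre of the pedestal's top, 60 mm above the table; its axes are those of the reader (+x to the mast)
- pack: bystander: pale heap-shaped product pack 92 x 144 x 46 mm on the table between the two slide areas; origin under its centre
- cup: bystander: lidded round sample cup, 62 mm in diameter, 42 mm high; origin under its centre
- thermometer: bystander: probe thermometer 28 x 219 x 20 mm, lying; origin under its centre, long along its y
- timer: bystander: kitchen timer 62 x 62 x 18 mm; origin under its centre
- check_weight: bystander: small check weight with a knob, 29 mm in diameter, 40 mm high; origin under its centre

How it is judged:
On the way:
1. the label-up slide is lifted clear of the table in the fingers (height (world z) of slide_up above 0.03 m and contact force between slide_up and the fingers above 0.5 N), for 0.2 s.
At the end, for the whole second after the job is handed in: The label-up slide is held still, nothing touching the reader: its frosted end's middle within 15 mm of the pedestal's centre, label face 15 to 55 mm above the pedestal, level and label up within 0.2 rad, in line with the reader within 0.25 rad, plain end away from the mast (horizontal distance between slide_up_label and spot below 0.015 m and z of slide_up_label in the frame of spot between 0.015 and 0.055 m and angle between slide_up's own z axis and vertical below 0.2 rad and angle between the x axis of slide_up and the x axis of reader, either way round below 0.25 rad and x of slide_up_tail in the frame of spot below -0.06 m and contact force between slide_up and the fingers above 0.5 N and contact force between each of slide_up, the arm, the fingers and reader below 0.1 N and linear speed of slide_up below 0.03 m/s); the arm keeps its last pose, push and grip.
It fails at once if the face-down slide is moved more than 3 cm or lifted (distance of slide_down from where it was at the start of the episode above 0.03 m or height (world z) of slide_down above 0.02 m).
It fails at once if a bystander is moved more than 3 cm (distance of any of pack, cup, thermometer, timer, check_weight from where it was at the start of the episode above 0.03 m).
It fails at once if the reader is bumped (more than 6 N) (contact force between reader and anything else above 6 N).
It also fails if it takes over 35 s, if anything falls off the work surface, if the arm or the gripper's body presses on something with over 40 N, if the wrist force passes 120 N, or if a joint passes its speed limit or range.

## Working session

There is one attempt and no reset: what is moved stays moved. The work goes in short steps, each a Python script; the robot and the scene stay as the last script left them, time stands still between calls to the robot, and variables do not carry over. Pictures are saved under pics/ and viewed, at most 10 in all, crops included, and the job is handed in when it is done.

```bash
mkdir -p pics; python3 - <<'E'
from cell import bot
import cv2,numpy as np
for c in("top","scene"):
    im=bot.camera(c); cv2.imwrite(f"pics/{c}0.png",im[:,:,::-1])
    k=bot.calibration(c); print(c,np.round(k["mtx"],1).tolist(),np.round(k["extrinsics"],3).tolist())
    for t in("slide_up","slide_down","reader"):
        print(t,[(np.round(d["bbox"]),round(d["confidence"],2)) for d in bot.search_frame(c,t)])
print(bot.calibration("wrist"),bot.read_tool_rot(),bot.read_clock())
E
```

```text
top [[534.1, 0.0, 279.3], [0.0, 534.1, 208.6], [0.0, 0.0, 1.0]] [[-0.009, -1.0, -0.017, -0.135], [-0.991, 0.012, -0.134, 0.517], [0.134, 0.016, -0.991, 1.229], [0.0, 0.0, 0.0, 1.0]]
slide_up [(array([313., 217.,  45.,  35.]), 0.88), (array([354., 150.,  58.,  13.]), 0.65)]
slide_down [(array([136., 220.,  52.,  30.]), 0.72)]
reader [(array([213.,  92.,  53.,  98.]), 0.59), (array([144., 159.,  27.,  28.]), 0.48)]
scene [[515.2, 0.0, 281.7], [0.0, 515.2, 210.6], [0.0, 0.0, 1.0]] [[0.802, -0.598, -0.003, -0.513], [-0.278, -0.369, -0.887, 0.147], [0.529, 0.711, -0.462, 1.001], [0.0, 0.0, 0.0, 1.0]]
slide_up []
slide_down [(array([174., 188.,  43.,  20.]), 0.64)]
reader [(array([266., 119.,  62.,  98.]), 0.64)]
{'mtx': array([[338.33236107,   0.        , 280.335518  ],
       [  0.        , 338.33236107, 207.67853856],
       [  0.        ,   0.        ,   1.        ]]), 'hand_eye': array([[ 5.43445630e-04, -9.57317924e-01, -2.89036497e-01,
         7.38687051e-02],
       [ 9.99999453e-01,  2.61808408e-04,  1.01306047e-03,
        -5.71636600e-05],
       [-8.94148764e-04, -2.89036890e-01,  9.57317542e-01,
        -1.43630837e-01],
       [ 0.00000000e+00,  0.00000000e+00,  0.00000000e+00,
         1.00000000e+00]])} [-5.50739103e-05  1.98085931e-01  9.80184650e-01 -1.13735995e-04] 0.4
```

View pics/top0.png

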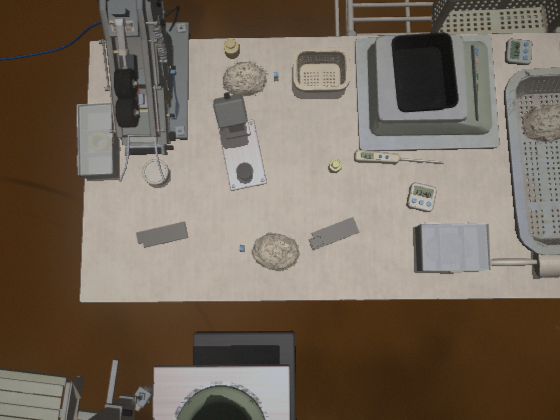

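View pics/scene0.png

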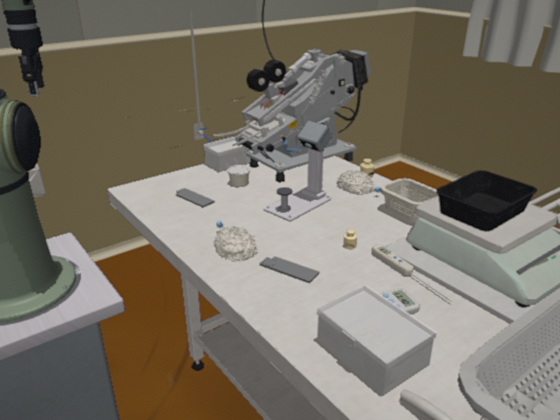

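The top view shows slides at about (162,235) and (334,234), and the reader with its pedestal at (244,172) and mast at about (235,130). I'll zoom in on both slides.

```bash
python3 - <<'E'
import cv2,numpy as np
im=cv2.imread("pics/top0.png")
f=lambda x0,y0,w,h,s:cv2.resize(im[y0:y0+h,x0:x0+w],None,fx=s,fy=s,interpolation=cv2.INTER_CUBIC)
a=f(130,210,66,46,6);b=f(302,210,66,46,6)
c=np.hstack([a,b]);cv2.imwrite("pics/c.png",cv2.convertScaleAbs(c,alpha=1.5))
E
```

```text
(no output)
```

View pics/c.png

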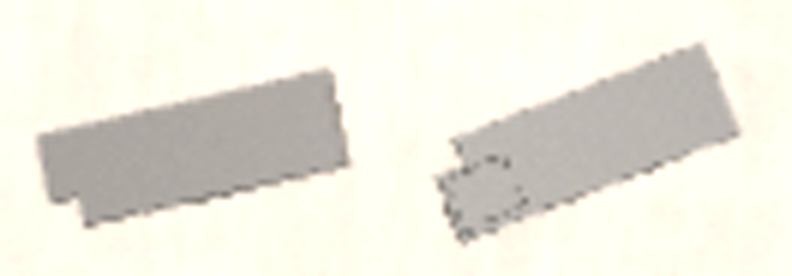

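The right slide has its notch at the upper left. Its notched end points left, so the notch is on the right-hand side and this slide is label up. The left slide is face down. Next I'll measure the poses roughly from the top view, then look closer with the wrist camera.

```bash
cat > h.py <<'E'
from cell import bot
import cv2,numpy as np
from scipy.spatial.transform import Rotation as R
def rot(q): return R.from_quat(q,scalar_first=True)
def down(a):  # tool z down, tool y along world yaw a ; quaternion wxyz
    y=np.array([np.cos(a),np.sin(a),0]);z=np.array([0,0,-1.])
    return R.from_matrix(np.c_[np.cross(y,z),y,z]).as_quat(scalar_first=True)
def wcam():  # world<-camera
    T=np.eye(4);T[:3,:3]=rot(bot.read_tool_rot()).as_matrix();T[:3,3]=bot.read_position()
    return T@bot.calibration("wrist")["hand_eye"]
def tocam(n): return np.linalg.inv(bot.calibration(n)["extrinsics"])
def ray(px,K,T,z):
    p=np.c_[np.atleast_2d(px),np.ones(len(np.atleast_2d(px)))]@np.linalg.inv(K).T@T[:3,:3].T
    return T[:3,3]+p*((z-T[2,3])/p[:,2])[:,None]
E
python3 - <<'E'
from h import *
im=cv2.imread("pics/top0.png");K=bot.calibration("top")["mtx"];T=tocam("top")
g=cv2.cvtColor(im,cv2.COLOR_BGR2GRAY)
m=np.zeros_like(g);m[214:254,305:364]=(g[214:254,305:364]<150)*255
c=max(cv2.findContours(m,0,2)[0],key=cv2.contourArea)[:,0]
w=ray(c,K,T,.006)[:,:2].astype(np.float32);r=cv2.minAreaRect(w);print("slide",r,cv2.boxPoints(r).tolist())
ped=ray([[244.5,171.5]],K,T,.06)[0];head=ray([[236,150]],K,T,.008)[0]
corners=ray([[222,139],[254,122],[267,184],[232,189]],K,T,.008);print(ped,head,corners.round(3).tolist())
for n,p in(("slide",[*r[0],.006]),("ped",ped)):
  for a in np.arange(-np.pi,np.pi,np.pi/8):
    q=bot.solve_ik([p[0],p[1],.2],down(a)); 
    if q is not None: print(n,round(a,2),np.round(q,2))
E
```

```text
slide ((0.4582701623439789, -0.2673739790916443), (0.04142716899514198, 0.12100791186094284), 20.44070053100586) [[0.41773056983947754, -0.2179136723279953], [0.45999109745025635, -0.3313022255897522], [0.4988097548484802, -0.3168342709541321], [0.4565492272377014, -0.20344573259353638]]
[ 0.60057581 -0.06074287  0.06      ] [ 0.66537769 -0.0356445   0.008     ] [[0.694, -0.001, 0.008], [0.736, -0.08, 0.008], [0.58, -0.111, 0.008], [0.568, -0.026, 0.008]]
slide -3.14 [-0.67  0.31 -0.29  0.96  0.   -2.24]
slide -2.75 [-0.67  0.31 -0.29  0.96  0.   -2.63]
slide -2.36 [-0.67  0.31 -0.29  0.96  0.   -3.02]
slide -1.96 [-0.67  0.31 -0.29  0.96  0.    2.87]
slide -1.57 [-0.67  0.31 -0.29  0.96  0.    2.47]
slide -1.18 [-0.67  0.31 -0.29  0.96  0.    2.08]
slide -0.79 [-0.67  0.31 -0.29  0.96  0.    1.69]
slide -0.39 [-0.67  0.31 -0.29  0.96  0.    1.3 ]
slide 0.0 [-0.67  0.31 -0.29  0.96  0.    0.9 ]
slide 0.39 [-0.67  0.31 -0.29  0.96  0.    0.51]
slide 0.79 [-0.67  0.31 -0.29  0.96  0.    0.12]
slide 1.18 [-0.67  0.31 -0.29  0.96  0.   -0.27]
slide 1.57 [-0.67  0.31 -0.29  0.96  0.   -0.
[... 209 characters left out ...]
[-0.22  0.45 -0.09  1.03  0.   -2.19]
ped -2.36 [-0.22  0.45 -0.09  1.03  0.   -2.58]
ped -1.96 [-0.22  0.45 -0.09  1.03  0.   -2.97]
ped -1.57 [-0.22  0.45 -0.09  1.03  0.    2.92]
ped -1.18 [-0.22  0.45 -0.09  1.03  0.    2.53]
ped -0.79 [-0.22  0.45 -0.09  1.03  0.    2.13]
ped -0.39 [-0.22  0.45 -0.09  1.03  0.    1.74]
ped 0.0 [-0.22  0.45 -0.09  1.03  0.    1.35]
ped 0.39 [-0.22  0.45 -0.09  1.03  0.    0.96]
ped 0.79 [-0.22  0.45 -0.09  1.03  0.    0.56]
ped 1.18 [-0.22  0.45 -0.09  1.03  0.    0.17]
ped 1.57 [-0.22  0.45 -0.09  1.03  0.   -0.22]
ped 1.96 [-0.22  0.45 -0.09  1.03  0.   -0.62]
ped 2.36 [-0.22  0.45 -0.09  1.03  0.   -1.01]
ped 2.75 [-0.22  0.45 -0.09  1.03  0.   -1.4 ]
```

```bash
python3 - <<'E'
from h import *
K=bot.calibration("wrist")["mtx"]
u=np.array([np.cos(.196),np.sin(.196)])
p=np.array([.602,-.062])-.10*u
bot.move_pose([*p,.26],down(1.767)); Tr=wcam(); im1=bot.camera("wrist")
s=np.array([.4583,-.2674])
bot.move_pose([*s,.2],down(-2.783)); Ts=wcam(); im2=bot.camera("wrist")
np.savez("w.npz",Tr=Tr,Ts=Ts,K=K)
cv2.imwrite("pics/w_r.png",im1[:,:,::-1]);cv2.imwrite("pics/w_s.png",im2[:,:,::-1])
g=cv2.cvtColor(im2,cv2.COLOR_RGB2GRAY)
print(bot.read_clock(),np.round(bot.read_joint_positions(),2))
def proj(P,T):
    c=np.linalg.inv(T)@np.r_[P,1];c=K@c[:3];return (c[:2]/c[2]).round(1)
print(proj([.602,-.062,.06],Tr),proj([*s,.006],Ts))
E
```

```text
4.6583 [-0.67  0.31 -0.29  0.96  0.   -2.6 ]
[279.2 267.2] [280.5 180.4]
```

View pics/w_r.png

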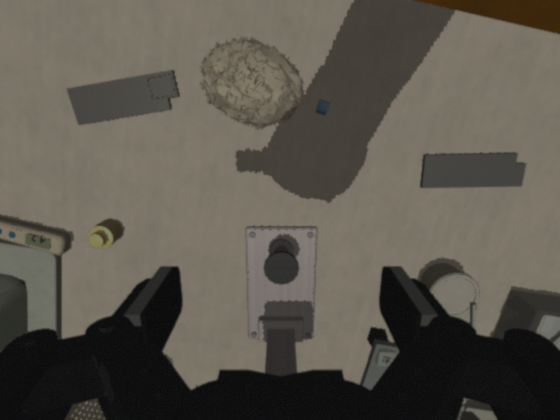

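View pics/w_s.png

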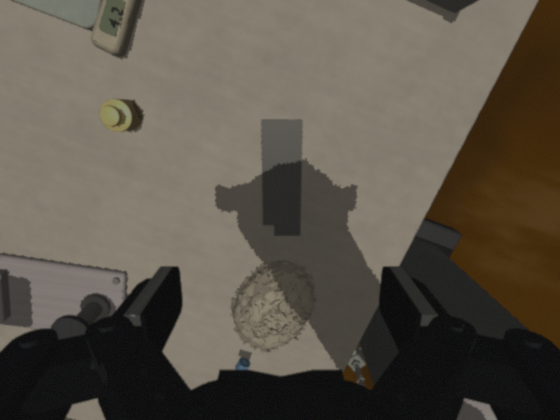

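The wrist view of the reader puts the pedestal at (281,265) against a predicted (279,267), with the plate edges upright. In the other view the slide is centred at (281,178), square to the tool, with its notch at the bottom left. Both estimates hold, so I'll grasp, feeling for the table on the way down.

```bash
python3 - <<'E'
from h import *
d=np.load("w.npz");K=d["K"]
print("ped",ray([[281,265]],K,d["Tr"],.06),"slide",ray([[262,119],[301,119],[300,236]],K,d["Ts"],.006).round(4).tolist())
s=np.array([.4583,-.2674]);u=np.array([np.cos(1.93),np.sin(1.93)])
g=s-.012*u
bot.set_gripper(.62,30)
bot.move_linear([*g,.04],speed=.2)
hit=bot.move_linear([*g,-.015],speed=.03,until_force=4)
p=bot.read_position();print(hit,p,bot.read_ft_force())
bot.move_linear([*g,p[2]+.003],speed=.03)
bot.set_gripper(0.2,30)
print(bot.read_position(),bot.read_gripper_width(),bot.read_finger_force(),bot.read_ft_force())
bot.move_linear([*g,p[2]+.06],speed=.08)
print(bot.read_gripper_width(),bot.read_finger_force(),bot.read_clock())
im=bot.camera("wrist");cv2.imwrite("pics/w_g.png",im[:,:,::-1])
E
```

```text
ped [[ 0.59891219 -0.06058065  0.06      ]] slide [[0.4963, -0.3178, 0.006], [0.461, -0.331, 0.006], [0.4174, -0.2179, 0.006]]
True [ 0.46240299 -0.27852316 -0.00355057] [-1.04885363  1.53196723  6.68408858]
[ 0.46242612 -0.27863818 -0.00047264] 0.4556428275206579 30.312727689743042 [-0.61280582  0.26091031  3.0773148 ]
0.45712717815532267 30.23195207118988 8.7583
```

View pics/w_g.png

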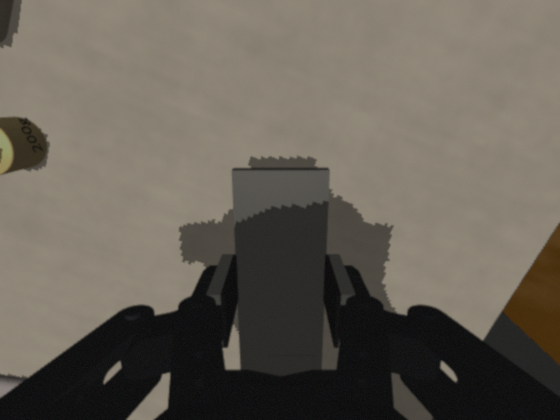

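The slide is held squarely and level: the tail edge is at row 168 and 97 px wide, which matches the expected depth. Now I'll take it to the reader.

```bash
python3 - <<'E'
from h import *
u=np.array([np.cos(.196),np.sin(.196)]);s=np.array([.600,-.0608]);q=down(1.767)
p=bot.read_position();bot.move_linear([p[0],p[1],.18],speed=.2)
bot.move_pose([*(s-.15*u),.18],q)
bot.move_linear([*(s-.056*u),.15],speed=.12)
bot.move_linear([*(s-.056*u),.090],speed=.06)
bot.wait(.3)
print(bot.read_position(),bot.read_gripper_width(),bot.read_finger_force(),bot.read_ft_force(),bot.read_clock())
a=bot.camera("top")[90:240,170:320,::-1];b=bot.camera("scene")[90:240,220:370,::-1]
cv2.imwrite("pics/f.png",cv2.resize(np.hstack([a,b]),None,fx=2.6,fy=2.6,interpolation=cv2.INTER_CUBIC))
E
```

```text
[ 0.5452295  -0.07173327  0.09026268] 0.4517182960443386 30.26728928089142 [-0.39685654  0.50918893 -0.16926075] 13.7833
```

View pics/f.png

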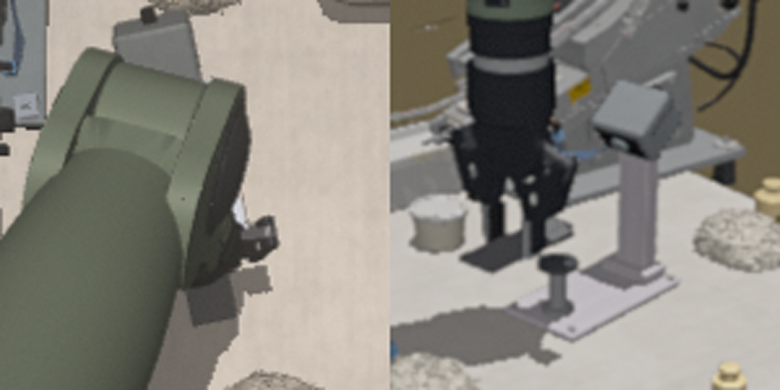

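The scene crop shows the slide just above and behind the pedestal in the image. I'll check that against the projected points before handing in.

```bash
python3 - <<'E'
from h import *
k=bot.calibration("scene");u=np.array([np.cos(.196),np.sin(.196)]);v=np.array([-u[1],u[0]]);s=np.array([.600,-.0608])
def pr(xy,z):
    c=k["extrinsics"]@np.r_[xy,z,1];c=k["mtx"]@c[:3];c=c[:2]/c[2];return ((c-[220,90])*2.6-[-390,0]).round()
print("spot",pr(s,.06))
for n,x,y in(("x+y+",16,20),("x+y-in",4,-20),("x+notch",16,-8),("x-y+",-104,20),("x-y-",-104,-20)): print(n,pr(s+u*x/1e3+v*y/1e3,.096))
for n,x,y in(("plate",-30,-45),("plate",135,-45)): print(n,pr(s+u*x/1e3+v*y/1e3,.008))
print(bot.read_position(),rot(bot.read_tool_rot()).as_matrix().round(3).tolist())
E
```

```text
spot [554. 259.]
x+y+ [550. 213.]
x+y-in [574. 229.]
x+notch [572. 221.]
x-y+ [458. 254.]
x-y- [491. 267.]
plate [569. 335.]
plate [679. 276.]
[ 0.54513794 -0.07171889  0.09014856] [[-0.981, -0.195, 0.0], [-0.195, 0.981, -0.0], [-0.0, -0.0, -1.0]]
```

```bash
python3 -c "
from cell import bot
print(bot.close_job())"
```

```text
the job is handed in; nothing more can be done
None
```

I handed the job in with the label-up slide held level about 3 cm above the pedestal, notched end toward the mast; its position matched the camera projections to within a few mm, but I haven't seen the judge's result.

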